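# Hold a scoop of drive-joint balls inside the demagnetiser

### The arm

A 7-joint arm with a two-finger parallel gripper is mounted at the origin on the work surface. World frame = base frame: x ahead of the robot, y to its left, z up, the work surface at z = 0. Lengths are in m, angles in rad, forces in N, time in s.
With the tool pointing down it reaches from about 0.4 to 0.85 m from the base axis. Payload 4.5 kg.
Tool frame: the origin (TCP) lies between the finger pads; the fingertips stand 19 mm ahead of it and the grasp point (between the pads) is the TCP (r.tips_ahead is the distance from the TCP to the fingertips, in m); z points along the fingers, y is the line along which they close (so a half turn about z gives the same grasp; the last joint's range is limited). The gripper opens to 88 mm and grips with 3 to 60 N. Pads are 18 mm wide; open, the fingers measure 123 mm over their backs; the gripper's body (75 mm by 187 mm) begins 45 mm behind the grasp point.
Start: joints at [1.324, 0.689, -0.195, 1.565, 0.157, 0.902, -0.215], TCP at [0.173, -0.601, 0.258] pointing down, gripper open.
Joint ranges: [-3.01, 3.01], [-0.46, 2.08], [-1.47, 1.51], [0.13, 2.56], [-1, 4.14], [0.04, 2.09], [-2.66, 2.66]. Speed limits (rad/s): [2.57, 2.57, 3.14, 3.14, 3.14, 3.14, 3.14].

### API

Orientations are given as a unit quaternion [x, y, z, w].
In Python, from plant import r, cams, models gives the robot as it stands. The module is installed in compiled form; this text tells all that it offers.
- The arm moves only by the tool jog_arm, never from a script. Its arguments are lists of equal length, an entry for each row: "turn": the turn, a rotation vector about the tool's x, y, z in rad, a list of three; "translation": the shift along the tool's x, y, z in m, a list of three; "grip": the closure, from 0 (fully open) to 1 (shut). In form: {"turn": [[ax, ay, az], ...], "translation": [[tx, ty, tz], ...], "grip": [grip, ...]}. A call has 1 to 20 rows; each row is the pose to reach, as a shift and turn from the pose commanded when the call began, along the tool's axes at that moment; what a row does not reach only later rows make up. A row lasts 1/8 s, in which the tool goes at most 62.5 mm and 10.7 degrees, less where a joint would pass 70% of its speed; a pose out of reach is approached as far as the arm can. A call with a gripper value outside its range is refused whole. The fingers move at their own pace and stop on an object; "force" is the grip in N (left out, the last holds). Time passes only in rows, so rows that repeat a pose let the fingers close. It gives the time, the measured TCP pose, the force, the opening and the grip force at its end, in the units of the state.
- r.get_state(): the state, without advancing time (a new reading comes with each control period).
- cams.snapshot(name): name is "scene" or "side" or "wrist"; returns the picture (400x640x3 uint8, red, green, blue); there is no depth.
- cams.camera_params(name): a dict with "fx", "fy", "cx", "cy" (pixels), "eye" and "orientation" of the camera in the world. Camera axes: x right, y up, looking along -z (the intrinsics and any distortion apply to the point x, -y, -z); pixel columns grow to the right and rows downward; lengths in m; the calibration is good to about 2 mm. The wrist camera is an equidistant fisheye: a pixel r from the principal point sees the ray r / f radians off the axis. A picture is of the moment at which its call begins: read the wrist's pose just before it. camera_params takes no time and is no camera call; for the wrist camera it gives the pose at the moment of the call.
- r.finish_job(): hands the job in; it is judged then, once.
Trained networks look in the newest picture that a camera, given by its name, has taken for a name from the list of things; names that differ only in an ending like _2 or _b are one class to them, and where a whole thing is asked for, a point or a joint stands for the part that bears it (a point fixed in the world has none). Each returns a list of dicts, best first, with "p" (0 to 1); they miss things now and then, are a little off and sometimes report something else, mostly with a low value. They report only what shows in the picture. A call takes as long as a camera call. They do not tell look-alikes from the thing itself.
- models.find_in(camera, name): "position" ([x, y, z] in m, in world coordinates, good to about 4 mm: the middle of the surface that is visible of it).
- models.masks_of(camera, name): "pixels" (400x640 bool, what is visible of it).
- models.place_of(camera, name): "position" ([x, y, z] in m, in world coordinates, good to about 4 mm: a listed point, or the origin of a listed thing).
The state is a dict: "clock": time; "q": joint angles; "qd": joint speeds; "joint_torque": joint torques, N m; "tool_pos": TCP position; "eef_rot": TCP orientation; "contact_force": force on the tool from outside, world axes, zero at the start; "moment": the same for the moment, N m; "opening": opening from 0.0 (shut) to 1.0 (fully open); "finger_force": force on a finger pad.
Only numpy, scipy, OpenCV 4.12 (cv2) and the standard library are available. Lean on these libraries where they do the work, as an engineer would, in place of code of your own. Each camera call takes 0.05 s, during which the arm holds its last target. There are 200 camera calls.

### The job

Take the scoop by its upright grip, scoop at least three of the five steel balls out of the tray, and lower the loaded pan through the narrow opening in the top of the demagnetiser until the whole pan is below the cover plate. Finish there while still gripping the scoop: upright, still, at least three balls in it, and the scoop hanging free from the gripper without touching the demagnetiser. Do not touch the balls with the fingers, do not spill any ball outside the tray, and leave the other parts on the bench where they are.

Things in the scene. Friction and masses are not known exactly. Their poses are not given: they have to be found in the camera images.
- scoop: Aluminium dipper scoop standing on the bench, about 0.16 kg, 145 mm tall; origin at the centre of the pan's flat underside. Pan 70 (x) by 52 (y) by 26 mm high, walls 2 mm, open on top and at its front (+x) end. Its lip ramps up to a ridge 4.2 mm high, 8 mm behind the edge, so balls stay in when carried level. Side walls 9 mm near the lip. A bent 8 mm rod leads from the back wall up to the grip.
- scoop_grip (a point): Centre of the scoop's upright black grip block, 22 x 22 mm and 50 mm tall (95 to 145 mm above the underside), 120 mm straight above the scoop's origin; axes as the scoop's (x towards the open lip, z up).
- scoop_pan (a point): Point in the middle of the pan, 12 mm above its underside, straight above the scoop's origin; axes as the scoop's.
- tray: Fixed narrow dark steel tray, outer 196 x 66 mm, 28 mm high; origin at the centre of its underside, x along its length. Inside 190 (x) by 60 mm (y), floor and walls 3 mm thick. At the start the balls lie in its +x half (away from the robot); the -x half is empty, with room for the scoop's pan.
- ball0_center (a point): Centre of a loose steel ball, 22 mm diameter, 43 g, on the tray's floor; oiled, slippery, it rolls freely. All five are alike.
- ball1_center (a point): Centre of a loose steel ball, 22 mm diameter, 43 g, on the tray's floor; oiled, slippery, it rolls freely. All five are alike.
- ball2_center (a point): Centre of a loose steel ball, 22 mm diameter, 43 g, on the tray's floor; oiled, slippery, it rolls freely. All five are alike.
- ball3_center (a point): Centre of a loose steel ball, 22 mm diameter, 43 g, on the tray's floor; oiled, slippery, it rolls freely. All five are alike.
- ball4_center (a point): Centre of a loose steel ball, 22 mm diameter, 43 g, on the tray's floor; oiled, slippery, it rolls freely. All five are alike.
- demag: Fixed bench demagnetiser, a grey box 160 (x) by 130 (y) mm and 115 mm high to the top of its aluminium cover plate; origin at the centre of its underside. Lies with its long side along its x.
- opening (a point): Centre of the opening in the cover plate, at the plate's top face, 115 mm above the bench; x, y along its sides. It is 72 (x) by 54 mm (y): the pan passes, either way round, with 2 mm to spare along x and along y. A flared collar rises 8 mm above the plate and guides in from 8 mm wider on each side. Plate 6 mm thick; below it a hollow 92 x 74 mm, its floor 95 mm below the plate's top face.
- collar: Bystander: loose steel ring, 48 mm diameter, 22 mm high; origin under its centre.
- nylon_block: Bystander: loose white plastic block with a hole, 55 x 55 x 45 mm; origin under its centre.
- driver: Bystander: loose screwdriver with a blue handle, lying; origin under its middle.
- spanner: Bystander: loose spanner, lying; origin under its middle.
- brake_disc: Bystander: loose brake disc with hub, 170 mm diameter, 50 mm high; origin under its centre.
Things that resemble listed ones, but are neither listed nor needed, are in the scene too. There is more than one size of the demag; the one meant has the size given above.

How it is judged:
By the outcome, as a careful person would: the job done as asked, in the order asked, and still so for the second after the job is handed in, while the arm keeps its last pose, push and grip.
It also fails if it takes over 67 s, if anything falls off the work surface, if the arm or the gripper's body presses on something with over 40 N, if the wrist force passes 120 N, or if a joint passes its speed limit or range.

## Working session

There is one attempt and no reset: what is moved stays moved. The work goes in short steps, Python scripts to look and compute and a tool call to move; the robot and the scene stay as the last step left them, time stands still between calls to the robot, and variables do not carry over. Pictures are saved under pics/ and viewed, at most 13 in all, crops included, and the job is handed in when it is done.

Besides the shell and the picture viewer there is one more tool, called after "Emit:" as name(argument=value, ...) on one line, values as JSON. jog_arm: Moves the arm, as the interface text tells. Its arguments: {"type":"object","properties":{"turn":{"type":"array"},"translation":{"type":"array"},"grip":{"type":"array"},"force":{"type":"number"}},"required":["turn","translation","grip"]}

```bash
mkdir -p pics; python3 - <<'E'
from plant import r,cams,models
import cv2,numpy as np
s=r.get_state();print({k:np.round(v,3).tolist() for k,v in s.items()})
for c in ("scene","side"):
    im=cams.snapshot(c);cv2.imwrite(f"pics/{c}0.png",im[:,:,::-1])
    print(c,cams.camera_params(c))
    for n in ("scoop","scoop_grip","tray","ball0_center","demag","opening"):
        for d in models.place_of(c,n)[:6]: print(c,n,np.round(d["p"],2),np.round(d["position"],4))
E
```

```text
{'clock': 0.0, 'q': [1.324, 0.69, -0.194, 1.566, 0.157, 0.902, -0.215], 'qd': [-0.001, -0.001, -0.0, 0.001, -0.001, -0.002, -0.0], 'joint_torque': [-0.0, -52.755, -1.267, -15.343, -0.053, 0.007, 0.0], 'tool_pos': [0.173, -0.6, 0.257], 'eef_rot': [0.99, 0.14, -0.0, -0.001], 'contact_force': [-0.594, -0.185, -0.432], 'moment': [0.016, -0.012, -0.012], 'finger_force': 0.0, 'opening': 0.999}
scene {'fx': 478.0256725453513, 'fy': 478.0256725453513, 'cx': 322.9850567343539, 'cy': 193.70598855065535, 'eye': array([1.40399173, 0.21705537, 1.05317961]), 'orientation': array([0.22722868, 0.3053245 , 0.72746104, 0.57091551])}
scene scoop 0.58 [ 0.4969 -0.0265  0.002 ]
scene scoop 0.19 [0.4692 0.2209 0.0106]
scene scoop_grip 0.72 [ 0.4961 -0.0273  0.1192]
scene scoop_grip 0.6 [ 0.366   0.0802 -0.0063]
scene scoop_grip 0.31 [ 0.5205 -0.2412  0.1163]
scene tray 0.86 [0.4629 0.2345 0.0022]
scene ball0_center 0.56 [0.4676 0.2236 0.0137]
scene demag 0.94 [ 0.5197 -0.2395  0.0047]
scene demag 0.62 [ 0.231  -0.377  -0.0029]
scene opening 0.97 [ 0.5221 -0.2386  0.1157]
scene opening 0.88 [ 0.2297 -0.3752  0.1553]
side {'fx': 448.904871987609, 'fy': 448.904871987609, 'cx': 315.995547611635, 'cy': 199.86425673230977, 'eye': array([-0.06366175,  0.52320731,  0.87864747]), 'orientation': array([-0.15019729,  0.34824041,  0.8572109 , -0.348366  ])}
side scoop 0.59 [ 0.4969 -0.0328 -0.0064]
side scoop_grip 0.92 [ 0.4934 -0.0237  0.1216]
side scoop_grip 0.74 [ 0.493  -0.0289  0.0088]
side tray 0.81 [ 0.459   0.2358 -0.0028]
side ball0_center 0.5 [0.4735 0.2207 0.0137]
side ball0_center 0.41 [ 0.4975 -0.0312 -0.0061]
side demag 0.7 [ 0.521  -0.2384  0.0008]
side demag 0.69 [ 0.2282 -0.3755  0.0042]
side opening 0.98 [ 0.2263 -0.3777  0.1554]
side opening 0.77 [ 0.5243 -0.2416  0.1164]
```

View pics/scene0.png

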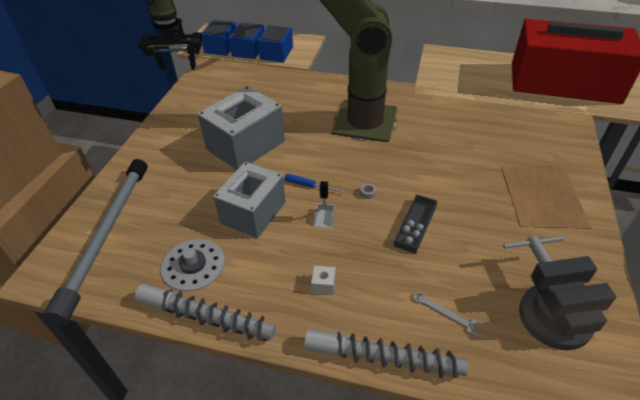

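View pics/side0.png

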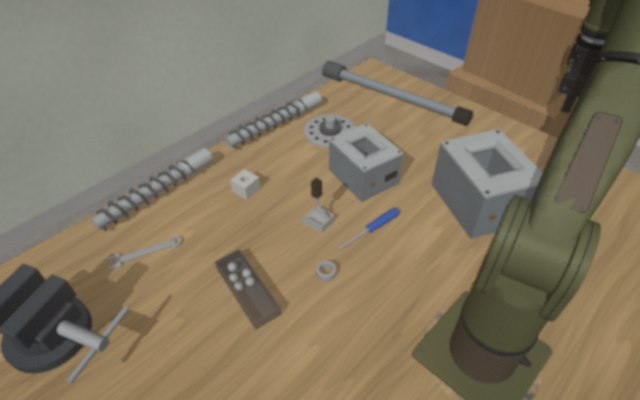

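Candidates for demag: scene (250,200)/side (365,160), and the larger one at scene (243,125)/side (487,180). The former fits: its opening is measured at z≈0.116, the other's at 0.155. I'll confirm this in rectified crops, which also give the yaws.

```bash
cat >h.py <<'E'
from plant import r,cams,models
import cv2,numpy as np
from scipy.spatial.transform import Rotation as R
def project(c,P,par=None):
    p=par or cams.camera_params(c); v=R.from_quat(p["orientation"]).inv().apply(np.atleast_2d(P)-p["eye"])
    x,y,z=v[:,0],-v[:,1],-v[:,2]
    if c=="wrist":
        rr=np.hypot(x,y); k=np.arctan2(rr,z)/np.maximum(rr,1e-9)
    else: k=1/z
    return np.c_[p["fx"]*x*k+p["cx"],p["fy"]*y*k+p["cy"]]
def rect(c,im,cx,cy,z,half,n,par=None):
    "top view of plane z: right = +x, up = +y"
    g=np.linspace(-half,half,n); X,Y=np.meshgrid(cx+g,cy-g)
    uv=project(c,np.c_[X.ravel(),Y.ravel(),np.full(X.size,z)],par).astype(np.float32).reshape(n,n,2)
    return cv2.remap(im,uv[...,0],uv[...,1],cv2.INTER_CUBIC)
E
python3 - <<'E'
from h import *
rows=[]
for c in ("scene","side"):
    im=cv2.imread(f"pics/{c}0.png")
    rows.append(np.hstack([rect(c,im,.521,-.24,.115,.11,266),rect(c,im,.495,-.028,.0,.07,266),rect(c,im,.461,.235,.028,.12,266)]))
cv2.imwrite("pics/rect.png",np.vstack(rows))
E
```

```text
(no output)
```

View pics/rect.png

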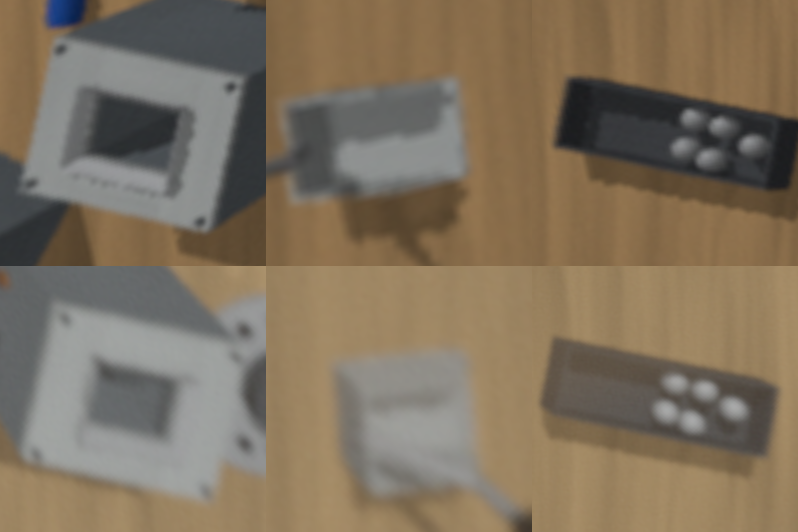

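Top-left shows a plate of about 160x130 mm (corners (55,38), (245,75), (212,230), (20,195)), so the demag at scene (250,200) is the one meant, with yaw about -11°. The scoop's pan (285..465, 78..200) has its lip towards +x and yaw about +7°. The tray (568,78)-(798,118) has yaw about -10°, with its balls at the +x end. Next I move over the scoop to look with the wrist camera.

Emit:
jog_arm(turn=[[0, 0, -0.17], [0, 0, -0.34], [0, 0, -0.5], [0, 0, -0.66], [0, 0, -0.82], [0, 0, -0.98], [0, 0, -1.14], [0, 0, -1.3], [0, 0, -1.41], [0, 0, -1.41], [0, 0, -1.41], [0, 0, -1.41], [0, 0, -1.41], [0, 0, -1.41], [0, 0, -1.41], [0, 0, -1.41]], translation=[[0.03, -0.03, -0.02], [0.07, -0.07, -0.04], [0.11, -0.11, -0.05], [0.15, -0.15, -0.05], [0.19, -0.19, -0.05], [0.23, -0.23, -0.05], [0.27, -0.27, -0.05], [0.31, -0.31, -0.05], [0.35, -0.35, -0.05], [0.39, -0.38, -0.05], [0.43, -0.42, -0.05], [0.455, -0.448, -0.05], [0.468, -0.46, -0.05], [0.468, -0.46, -0.05], [0.468, -0.46, -0.05], [0.468, -0.46, -0.05]], grip=[0, 0, 0, 0, 0, 0, 0, 0, 0, 0, 0, 0, 0, 0, 0, 0])

```text
clock: 2.7
tool_pos: [0.4948, -0.0307, 0.3076]
eef_rot: [0.664, 0.747, -0.001, 0.0]
contact_force: [-0.4, -0.9, -1.0]
opening: 1.0
finger_force: 0.0
```

```bash
python3 - <<'E'
from h import *
s=r.get_state();print(s["clock"],s["tool_pos"],s["eef_rot"],s["q"])
p=cams.camera_params("wrist");im=cams.snapshot("wrist")[:,:,::-1].copy();cv2.imwrite("pics/w1.png",im);np.save("w1.npy",p,allow_pickle=True)
print(p)
for n in ("scoop","scoop_grip","scoop_pan","tray","demag","opening","ball0_center"):
    for d in models.place_of("wrist",n)[:6]: print(n,np.round(d["p"],2),np.round(d["position"],4))
E
```

```text
2.7 [ 0.49482548 -0.03069746  0.30761324] [ 6.64478752e-01  7.47306858e-01 -6.57414558e-04  1.26535128e-04] [ 0.37118095  0.50487608 -0.62214811  1.8671595   0.3730748   0.88836326
 -0.31441548]
{'fx': 309.70691628693146, 'fy': 309.70691628693146, 'cx': 323.477654906304, 'cy': 198.0290258780349, 'eye': array([0.48610066, 0.05029806, 0.4344977 ]), 'orientation': array([-0.15689541, -0.00864182,  0.0584881 ,  0.98584395])}
scoop 0.82 [ 0.4938 -0.0293  0.0008]
scoop_grip 0.86 [ 0.4945 -0.0282  0.1208]
scoop_grip 0.75 [ 0.518  -0.24   -0.0019]
scoop_pan 0.63 [ 0.4975 -0.0265  0.0089]
demag 0.91 [ 0.5179 -0.2422 -0.0024]
demag 0.7 [ 0.5181 -0.2392  0.1173]
opening 0.77 [ 0.5204 -0.2361  0.1159]
```

View pics/w1.png

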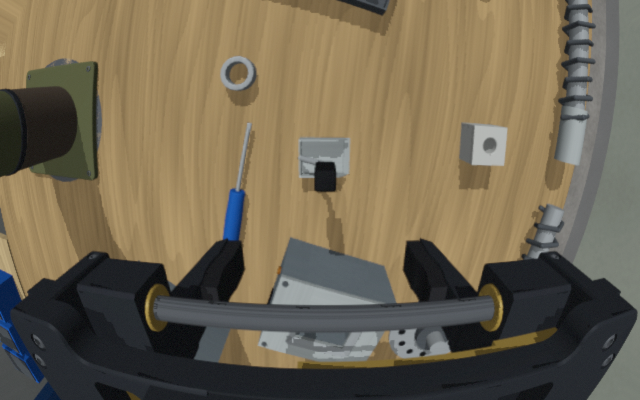

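The wrist view shows the pan at (325,158), the black grip at (325,177), the demag at (330,310), and the driver at x≈240, clear of the scoop. I'll refine the yaws by fitting edges.

```bash
cat >>h.py <<'E'
from scipy.optimize import differential_evolution
def box(lx,ly,z,n=60):
    t=np.linspace(-.5,.5,n);o=np.full(n,.5)
    q=np.r_[np.c_[t,o],np.c_[t,-o],np.c_[o,t],np.c_[-o,t]]*[lx,ly]
    return np.c_[q,np.full(len(q),z)]
def fit(views,model,x0,dx=.012,dyaw=.15):
    "views: (cam,bgr,params); model: points in object frame; returns x,y,yaw,score"
    G=[]
    for c,im,p in views:
        g=cv2.GaussianBlur(im,(0,0),.8).astype(np.float32)
        m=np.hypot(cv2.Sobel(g,5,1,0),cv2.Sobel(g,5,0,1)).max(2); G.append((c,p,np.minimum(m,120)))
    def f(v):
        P=R.from_euler("z",v[2]).apply(model)+[v[0],v[1],0]; s=0
        for c,p,m in G:
            uv=project(c,P,p).astype(np.float32)
            s+=cv2.remap(m,uv[:,0],uv[:,1],cv2.INTER_LINEAR).mean()
        return -s/len(G)
    b=[(x0[0]-dx,x0[0]+dx),(x0[1]-dx,x0[1]+dx),(x0[2]-dyaw,x0[2]+dyaw)]
    o=differential_evolution(f,b,seed=1,maxiter=60,popsize=12); return np.r_[o.x,-o.fun]
E
python3 - <<'E'
from h import *
V={c:(c,cv2.imread(f"pics/{f}.png"),cams.camera_params(c)) for c,f in (("scene","scene0"),("side","side0"))}
V["wrist"]=("wrist",cv2.imread("pics/w1.png"),np.load("w1.npy",allow_pickle=True).item())
sc=np.r_[box(.07,.052,0)]
tr=np.r_[box(.196,.066,.028),box(.19,.06,.028)]
de=np.r_[box(.16,.13,.115)]
for n,m,x0,cs in (("scoop",sc,(.496,-.0285,.12),("scene","side","wrist")),("tray",tr,(.461,.235,-.17),("scene","side")),("demag",de,(.521,-.239,-.19),("scene","side","wrist"))):
    for k in [[c] for c in cs]+[list(cs)]: print(n,k,np.round(fit([V[c] for c in k],m,x0),4))
E
```

```text
scoop ['scene'] [ 4.957000e-01 -2.810000e-02  1.275000e-01  1.043125e+02]
scoop ['side'] [ 4.97700e-01 -3.01000e-02  9.82000e-02  7.08836e+01]
scoop ['wrist'] [ 4.961000e-01 -2.800000e-02  1.202000e-01  1.008177e+02]
scoop ['scene', 'side', 'wrist'] [ 4.96200e-01 -2.81000e-02  1.19500e-01  9.03816e+01]
tray ['scene'] [ 0.4634  0.2352 -0.1985 95.9848]
tray ['side'] [ 0.4646  0.2378 -0.2231 71.2313]
tray ['scene', 'side'] [ 0.4644  0.2364 -0.2097 82.5418]
demag ['scene'] [  0.5208  -0.2401  -0.2284 116.5154]
demag ['side'] [ 0.5209 -0.2423 -0.2268 95.5651]
demag ['wrist'] [ 0.5217 -0.239  -0.2108 94.6208]
demag ['scene', 'side', 'wrist'] [  0.5214  -0.24    -0.2224 100.2153]
```

Emit:
jog_arm(turn=[[0, 0, 0], [0, 0, 0], [0, 0, 0], [0, 0, 0], [0, 0, 0], [0, 0, 0], [0, 0, 0], [0, 0, 0], [0, 0, 0], [0, 0, 0], [0, 0, 0], [0, 0, 0], [0, 0, 0], [0, 0, 0], [0, 0, 0], [0, 0, 0]], translation=[[0.0024, 0.0017, 0.02], [0.0024, 0.0017, 0.05], [0.0024, 0.0017, 0.09], [0.0024, 0.0017, 0.125], [0.0024, 0.0017, 0.155], [0.0024, 0.0017, 0.175], [0.0024, 0.0017, 0.185], [0.0024, 0.0017, 0.1876], [0.0024, 0.0017, 0.1876], [0.0024, 0.0017, 0.1876], [0.0024, 0.0017, 0.1876], [0.0024, 0.0017, 0.1876], [0.0024, 0.0017, 0.1876], [0.0024, 0.0017, 0.1876], [0.0024, 0.0017, 0.1876], [0.0024, 0.0017, 0.1876]], grip=[0, 0, 0, 0, 0, 0, 0, 0, 0, 0.4, 0.7, 1, 1, 1, 1, 1], force=50)

```text
clock: 5.1
tool_pos: [0.4967, -0.0263, 0.1201]
eef_rot: [0.663, 0.748, -0.0, -0.0]
contact_force: [0.4, 0.1, -2.8]
opening: 0.243
finger_force: 49.9
```

Emit:
jog_arm(turn=[[0, 0, 0], [0, 0, 0], [0, 0, 0], [0, 0, 0.03], [0, 0, 0.07], [0, 0, 0.11], [0, 0, 0.15], [0, 0, 0.19], [0, 0, 0.23], [0, 0, 0.27], [0, 0, 0.3], [0, 0, 0.325], [0, 0, 0.325], [0, 0, 0.325], [0, 0, 0.325], [0, 0, 0.325], [0, 0, 0.325]], translation=[[0, 0, -0.01], [0, 0, -0.03], [0, 0, -0.06], [0.01, -0.002, -0.08], [0.03, -0.005, -0.1], [0.06, -0.01, -0.1], [0.09, -0.015, -0.1], [0.12, -0.02, -0.1], [0.15, -0.025, -0.1], [0.18, -0.03, -0.1], [0.21, -0.035, -0.1], [0.24, -0.04, -0.1], [0.26, -0.045, -0.1], [0.273, -0.048, -0.1], [0.28, -0.0487, -0.1], [0.28, -0.0487, -0.1], [0.28, -0.0487, -0.1]], grip=[1, 1, 1, 1, 1, 1, 1, 1, 1, 1, 1, 1, 1, 1, 1, 1, 1])

```text
clock: 7.22
tool_pos: [0.4153, 0.2449, 0.22]
eef_rot: [0.776, 0.63, -0.0, 0.0]
contact_force: [-0.5, -0.1, -1.6]
opening: 0.244
finger_force: 49.9
```

```bash
python3 - <<'E'
from h import *
s=r.get_state();print(s["clock"],s["tool_pos"],s["eef_rot"],s["contact_force"],s["q"])
V={}
for c in ("wrist","scene","side"):
    p=cams.camera_params(c);im=cams.snapshot(c)[:,:,::-1].copy();cv2.imwrite(f"pics/{c}2.png",im);V[c]=(c,im,p)
np.save("w2.npy",V["wrist"][2],allow_pickle=True)
tr=np.r_[box(.196,.066,.028),box(.19,.06,.028)]
for k in (["wrist"],["scene"],["side"],["wrist","scene","side"]): print(k,np.round(fit([V[c] for c in k],tr,(.464,.236,-.2)),4))
for c in V:
  for n in ("ball0_center","scoop_pan","scoop"):
    for d in models.place_of(c,n)[:6]: print(c,n,np.round(d["p"],2),np.round(d["position"],4))
E
```

```text
7.225 [0.4152551  0.24485367 0.22001435] [ 7.76198116e-01  6.30488892e-01 -3.38703512e-04  3.57632726e-04] [-0.54241785 -0.05170431 -1.58263573] [-0.37929384  0.58552689 -0.38964852  2.02090105  0.37920676  0.60520317
 -1.23230443]
['wrist'] [ 0.4637  0.2412 -0.2028 92.992 ]
['scene'] [ 0.4676  0.2346 -0.1917 90.6109]
['side'] [ 0.4638  0.2376 -0.2039 73.7859]
['wrist', 'scene', 'side'] [ 0.4635  0.2383 -0.218  81.3023]
wrist ball0_center 0.81 [0.4663 0.2202 0.0151]
wrist scoop_pan 0.67 [0.504  0.233  0.0143]
wrist scoop_pan 0.58 [0.4127 0.2443 0.1112]
wrist scoop_pan 0.28 [ 7.189e-01  3.080e-02 -1.000e-04]
wrist scoop 0.72 [0.4119 0.2389 0.1035]
wrist scoop 0.3 [ 0.731   0.3444 -0.0046]
scene ball0_center 0.55 [ 0.7402 -0.3337  0.0038]
scene scoop_pan 0.62 [0.4161 0.2434 0.1119]
scene scoop 0.79 [0.4154 0.2436 0.1021]
side ball0_center 0.64 [0.4094 0.2426 0.1139]
side scoop_pan 0.82 [0.4083 0.2407 0.1125]
side scoop 0.96 [0.4146 0.2413 0.0955]
```

View pics/wrist2.png

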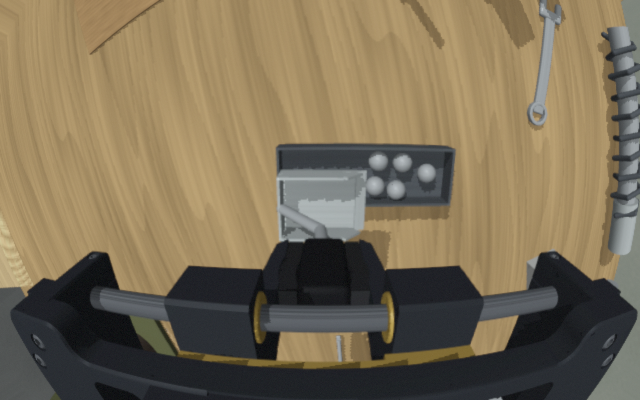

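The wrist view shows the pan at (322,205), level in the gripper, above the tray's empty half. The five balls are at (375..427, 160..190). The tray fits disagree by a few mm, so I'll check with an overlay.

```bash
python3 - <<'E'
from h import *
W=("wrist",cv2.imread("pics/wrist2.png"),np.load("w2.npy",allow_pickle=True).item())
S=("scene",cv2.imread("pics/scene0.png"),cams.camera_params("scene"))
D=("side",cv2.imread("pics/side0.png"),cams.camera_params("side"))
o=box(.196,.066,.028)
for n,v in (("w",W),("s",S),("d",D)): print(n,np.round(fit([v],o,(.464,.237,-.2),dx=.008,dyaw=.06),4))
pan=np.r_[box(.07,.052,.100)]
t=np.linspace(-.035,.005,40); rim=np.r_[np.c_[t,t*0+.026,t*0+.126],np.c_[t,t*0-.026,t*0+.126],np.c_[t[:30]*0-.035,np.linspace(-.026,.026,30),t[:30]*0+.126]]
fr=np.c_[np.full(40,.035),np.linspace(-.026,.026,40),np.full(40,.1)]
pm=np.r_[rim,fr]
print("pan",np.round(fit([W],pm,(.4153,.2449,-.205),dx=.008,dyaw=.08),4))
out=[]
a=-.203
for c,im,p in (W,S,D):
    im=cv2.resize(im,None,fx=4,fy=4,interpolation=3)
    for (x,y,z),col in (((.464,.2385,.028),(0,0,255)),):
        P=R.from_euler("z",a).apply(box(.196,.066,.028,200))+[x,y,0]
        for u,v in project(c,P,p)*4+1.5: cv2.circle(im,(int(u),int(v)),0,col,-1)
    if c=="wrist":
        P=R.from_euler("z",-.205).apply(pm)+[.4153,.2449,0]
        for u,v in project(c,P,p)*4+1.5: cv2.circle(im,(int(u),int(v)),1,(0,255,0),-1)
    ctr=(project(c,[.464,.2385,.028],p)[0]*4).astype(int); 
    if c=="wrist": out.append(im[ctr[1]-150:ctr[1]+270,ctr[0]-400:ctr[0]+400])
    else: out.append(im[ctr[1]-90:ctr[1]+90 ,ctr[0]-400:ctr[0]+400] if 0 else cv2.resize(im[ctr[1]-180:ctr[1]+180,ctr[0]-200:ctr[0]+200],(400,180*2))[90:270] if 0 else im[ctr[1]-90:ctr[1]+90,ctr[0]-200:ctr[0]+200])
cv2.imwrite("pics/ov.png",np.vstack([out[0],np.hstack(out[1:])]))
E
```

```text
w [  0.4624   0.2387  -0.2052 101.9488]
s [  0.4631   0.2355  -0.2005 104.9897]
d [ 0.4622  0.2355 -0.2069 81.1977]
pan [ 0.4164  0.2503 -0.2238 98.0951]
```

View pics/ov.png

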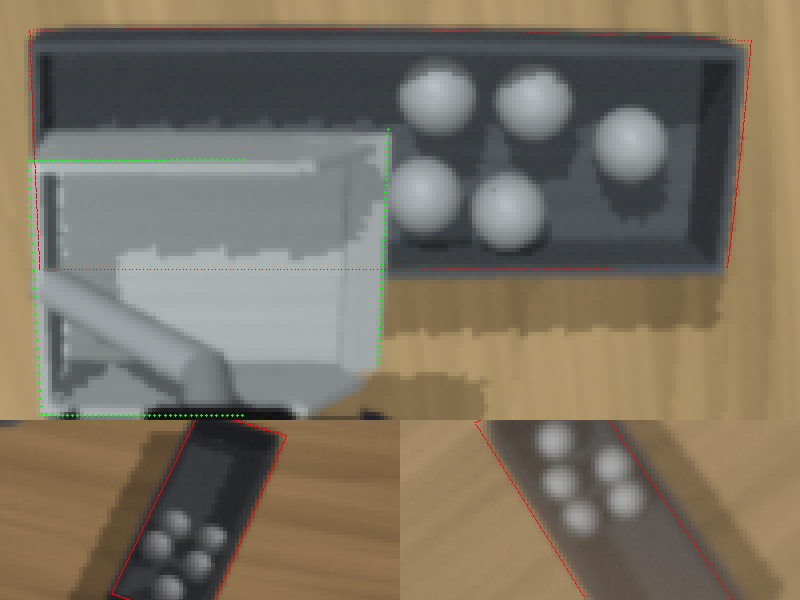

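The green outline (pan at the TCP pose) fits the image, and the tray outline is good to about 2 mm. I take the tray as (0.4627, 0.237, -0.204). Lowering into the empty half.

Emit:
jog_arm(turn=[[0, 0, 0], [0, 0, 0], [0, 0, 0], [0, 0, 0], [0, 0, 0], [0, 0, 0], [0, 0, 0], [0, 0, 0], [0, 0, 0], [0, 0, 0], [0, 0, 0], [0, 0, 0]], translation=[[0.0019, -0.005, 0.01], [0.0019, -0.005, 0.025], [0.0019, -0.005, 0.04], [0.0019, -0.005, 0.055], [0.0019, -0.005, 0.065], [0.0019, -0.005, 0.075], [0.0019, -0.005, 0.083], [0.0019, -0.005, 0.089], [0.0019, -0.005, 0.093], [0.0019, -0.005, 0.096], [0.0019, -0.005, 0.096], [0.0019, -0.005, 0.096]], grip=[1, 1, 1, 1, 1, 1, 1, 1, 1, 1, 1, 1])

```text
clock: 9.32
tool_pos: [0.4105, 0.2488, 0.1243]
eef_rot: [0.776, 0.631, 0.0, 0.0]
contact_force: [0.6, 0.3, -1.1]
opening: 0.248
finger_force: 49.9
```

```bash
python3 - <<'E'
from h import *
p=cams.camera_params("wrist");im=cams.snapshot("wrist")[:,:,::-1].copy();cv2.imwrite("pics/w3.png",im);np.save("w3.npy",p,allow_pickle=True)
b=cv2.resize(im[90:290,230:490],None,fx=3,fy=3,interpolation=3);cv2.imwrite("pics/w3c.png",b)
E
```

```text
(no output)
```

View pics/w3c.png

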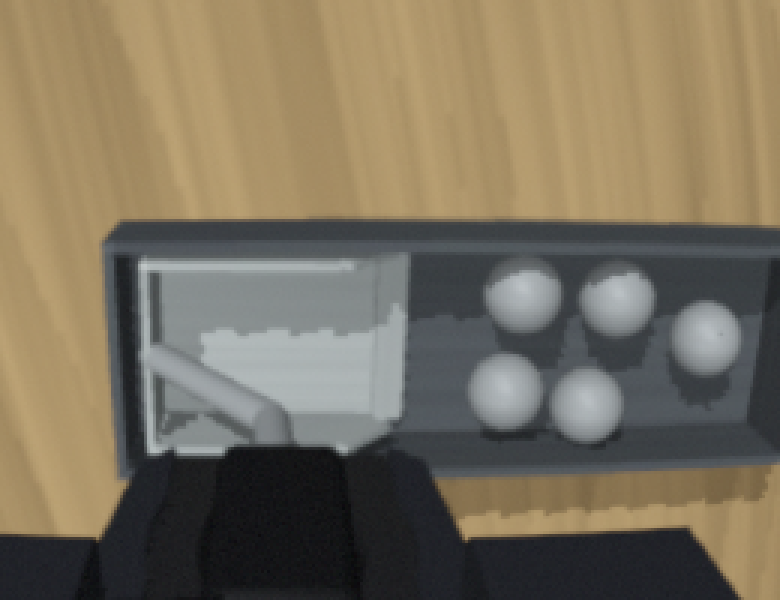

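The pan is in the tray with gaps on all sides (pan 137–408 px; tray inner walls about 125 / 252 / 465). All five balls lie ahead of the lip. Now scooping forward.

Emit:
jog_arm(turn=[[0, 0, 0], [0, 0, 0], [0, 0, 0], [0, 0, 0], [0, 0, 0], [0, 0, 0], [0, 0, 0], [0, 0, 0], [0, 0, 0], [0, 0, 0], [0, 0, 0], [0, 0, 0], [0, 0, 0], [0, 0, 0], [0, 0, 0], [0, 0, 0], [0, 0, 0], [0, 0, 0]], translation=[[0, 0.003, 0.0004], [0, 0.009, 0.0004], [0, 0.017, 0.0004], [0, 0.025, 0.0004], [0, 0.033, 0.0004], [0, 0.041, 0.0004], [0, 0.049, 0.0004], [0, 0.056, 0.0004], [0, 0.063, 0.0004], [0, 0.07, 0.0004], [0, 0.076, 0.0004], [0, 0.081, 0.0004], [0, 0.086, 0.0004], [0, 0.09, 0.0004], [0, 0.094, 0.0004], [0, 0.097, 0.0004], [0, 0.1, 0.0004], [0, 0.1, 0.0004]], grip=[1, 1, 1, 1, 1, 1, 1, 1, 1, 1, 1, 1, 1, 1, 1, 1, 1, 1])

```text
clock: 11.62
tool_pos: [0.5088, 0.2283, 0.1237]
eef_rot: [0.776, 0.631, 0.0, 0.0]
contact_force: [-2.1, -0.6, -5.1]
opening: 0.245
finger_force: 49.9
```

```bash
python3 - <<'E'
from h import *
p=cams.camera_params("wrist");im=cams.snapshot("wrist")[:,:,::-1].copy();cv2.imwrite("pics/w4.png",im)
b=cv2.resize(im[90:290,190:450],None,fx=3,fy=3,interpolation=3);cv2.imwrite("pics/w4c.png",b)
E
```

```text
(no output)
```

View pics/w4c.png

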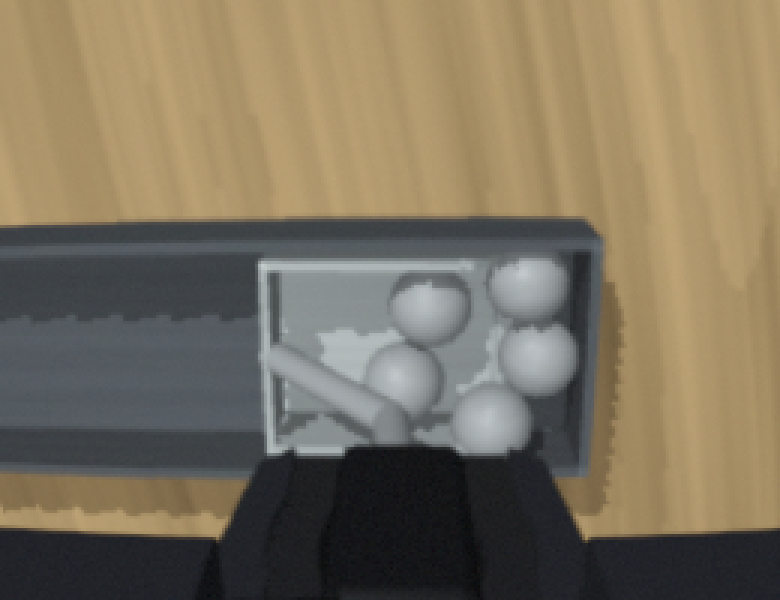

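Two balls are in (430,305 and 403,380), a third is at the ridge (492,422), and two are at the end wall (530,285 and 538,355). Force is low, so I push on.

Emit:
jog_arm(turn=[[0, 0, 0], [0, 0, 0], [0, 0, 0], [0, 0, 0], [0, 0, 0], [0, 0, 0], [0, 0, 0], [0, 0, 0], [0, 0, 0], [0, 0, 0]], translation=[[0, 0.002, 0], [0, 0.004, 0], [0, 0.006, 0], [0, 0.008, 0], [0, 0.009, 0], [0, 0.01, 0], [0, 0.011, 0], [0, 0.012, 0], [0, 0.012, 0], [0, 0.012, 0]], grip=[1, 1, 1, 1, 1, 1, 1, 1, 1, 1])

```text
clock: 12.92
tool_pos: [0.5135, 0.2269, 0.1234]
eef_rot: [0.775, 0.632, -0.005, -0.003]
contact_force: [-14.7, 0.9, 6.2]
opening: 0.246
finger_force: 50.1
```

```bash
python3 - <<'E'
from h import *
p=cams.camera_params("wrist");im=cams.snapshot("wrist")[:,:,::-1].copy();cv2.imwrite("pics/w5.png",im)
b=cv2.resize(im[90:290,190:450],None,fx=3,fy=3,interpolation=3);cv2.imwrite("pics/w5c.png",b)
E
```

```text
(no output)
```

View pics/w5c.png

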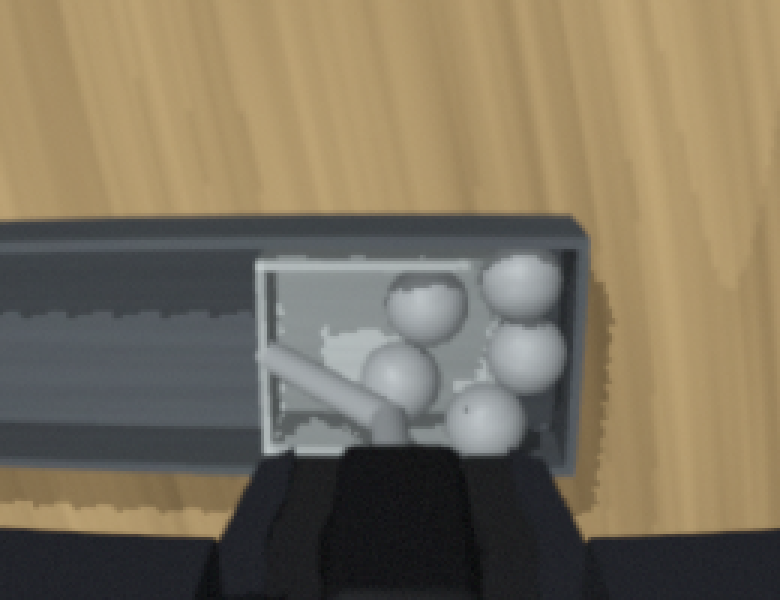

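It is jammed with three abreast at the lip and the bottom ball against the side-wall tip (487,420). I back off and advance with small sideways wiggles.

Emit:
jog_arm(turn=[[0, 0, 0], [0, 0, 0], [0, 0, 0], [0, 0, 0], [0, 0, 0], [0, 0, 0], [0, 0, 0], [0, 0, 0], [0, 0, 0], [0, 0, 0], [0, 0, 0], [0, 0, 0], [0, 0, 0], [0, 0, 0], [0, 0, 0], [0, 0, 0], [0, 0, 0], [0, 0, 0]], translation=[[0, -0.008, -0.0005], [-0.002, -0.016, -0.0005], [-0.0025, -0.02, -0.0005], [-0.0025, -0.018, -0.0005], [-0.0025, -0.014, -0.0005], [-0.0025, -0.01, -0.0005], [-0.002, -0.007, -0.0005], [0, -0.005, -0.0005], [0.002, -0.004, -0.0005], [0.0025, -0.003, -0.0005], [0, -0.002, -0.0005], [-0.002, -0.001, -0.0005], [-0.0025, 0, -0.0005], [0, 0, -0.0005], [0.002, 0, -0.0005], [0.0025, 0, -0.0005], [0, 0, -0.0005], [0, 0, -0.0005]], grip=[1, 1, 1, 1, 1, 1, 1, 1, 1, 1, 1, 1, 1, 1, 1, 1, 1, 1])

```text
clock: 15.22
tool_pos: [0.52, 0.2258, 0.1242]
eef_rot: [0.776, 0.631, -0.0, 0.0]
contact_force: [-0.2, 0.1, -3.9]
opening: 0.246
finger_force: 49.9
```

```bash
python3 - <<'E'
from h import *
p=cams.camera_params("wrist");im=cams.snapshot("wrist")[:,:,::-1].copy();cv2.imwrite("pics/w6.png",im)
b=cv2.resize(im[90:290,190:450],None,fx=3,fy=3,interpolation=3);cv2.imwrite("pics/w6c.png",b)
E
```

```text
(no output)
```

View pics/w6c.png

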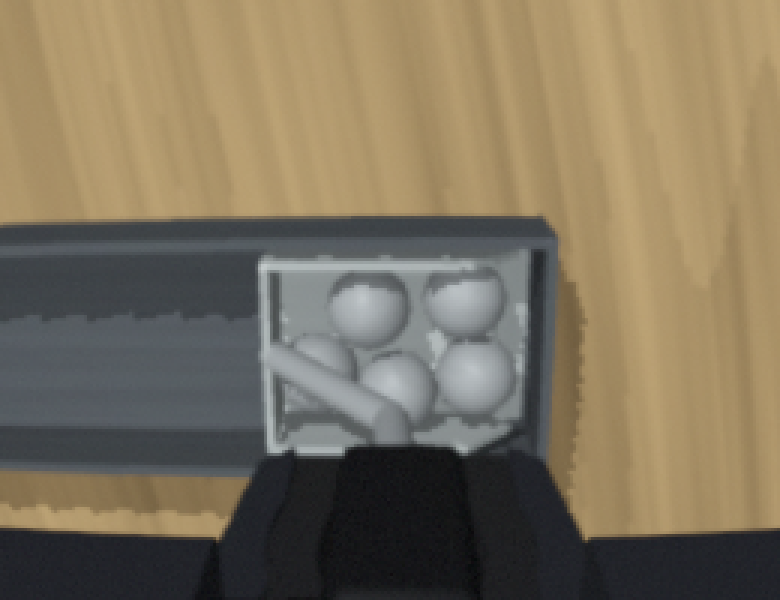

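All five balls are in the pan behind the ridge (front ones at (465,300) and (475,375)). Backing off a little and lifting gently.

Emit:
jog_arm(turn=[[0, 0, 0], [0, 0, 0], [0, 0, 0], [0, 0, 0], [0, 0, 0], [0, 0, 0], [0, 0, 0], [0, 0, 0], [0, 0, 0], [0, 0, 0], [0, 0, 0], [0, 0, 0], [0, 0, 0], [0, 0, 0], [0, 0, 0], [0, 0, 0], [0, 0, 0], [0, 0, 0], [0, 0, 0], [0, 0, 0]], translation=[[0, -0.0005, -0.0005], [0, -0.0015, -0.001], [0, -0.003, -0.002], [0, -0.0045, -0.004], [0, -0.0055, -0.007], [0, -0.006, -0.011], [0, -0.006, -0.017], [0, -0.006, -0.025], [0, -0.006, -0.034], [0, -0.006, -0.044], [0, -0.006, -0.055], [0, -0.006, -0.067], [0, -0.006, -0.08], [0, -0.006, -0.093], [0, -0.006, -0.106], [0, -0.006, -0.119], [0, -0.006, -0.131], [0, -0.006, -0.14], [0, -0.006, -0.146], [0, -0.006, -0.148]], grip=[1, 1, 1, 1, 1, 1, 1, 1, 1, 1, 1, 1, 1, 1, 1, 1, 1, 1, 1, 1])

```text
clock: 17.77
tool_pos: [0.5143, 0.2272, 0.2724]
eef_rot: [0.776, 0.631, 0.0, 0.0]
contact_force: [-0.7, -0.0, -3.1]
opening: 0.244
finger_force: 49.9
```

```bash
python3 - <<'E'
from h import *
s=r.get_state();print(s["clock"],s["tool_pos"],s["eef_rot"],s["contact_force"])
p=cams.camera_params("wrist");im=cams.snapshot("wrist")[:,:,::-1].copy();cv2.imwrite("pics/w7.png",im)
P=s["tool_pos"];T=R.from_quat(s["eef_rot"])
tgt=np.array([.5214,-.24,P[2]]);yaw=-.2224
print("d tool",T.inv().apply(tgt-P)); ty=T.apply([0,1,0]);print("yaw now",np.arctan2(ty[1],ty[0]))
for d in models.place_of("wrist","scoop_pan")[:2]+models.place_of("wrist","ball0_center")[:6]:print(d)
E
```

```text
17.775 [0.5142598  0.2271891  0.27244206] [7.75749413e-01 6.31041074e-01 7.10438936e-05 7.90605201e-05] [-0.68855982 -0.0335247  -3.11017331]
d tool [-4.55952361e-01  1.02098383e-01  1.69162889e-05]
yaw now -0.20500731138002898
{'position': [0.5132, 0.2271, 0.1597], 'p': 0.9}
{'position': [0.4872, 0.2211, 0.1665], 'p': 0.56}
```

Emit:
jog_arm(turn=[[0, 0, 0], [0, 0, 0], [0, 0, 0], [0, 0, 0], [0, 0, 0], [0, 0, 0], [0, 0, 0], [0, 0, 0], [0, 0, 0], [0, 0, 0], [0, 0, 0], [0, 0, 0], [0, 0, 0], [0, 0, 0], [0, 0, 0], [0, 0, 0], [0, 0, 0], [0, 0, 0], [0, 0, 0], [0, 0, 0]], translation=[[-0.0006, 0.0001, 0], [-0.0023, 0.0005, 0], [-0.0051, 0.0011, 0], [-0.0091, 0.002, 0], [-0.0143, 0.0032, 0], [-0.0205, 0.0046, 0], [-0.0279, 0.0062, 0], [-0.0365, 0.0082, 0], [-0.0462, 0.0103, 0], [-0.057, 0.0128, 0], [-0.069, 0.0154, 0], [-0.0821, 0.0184, 0], [-0.0963, 0.0215, 0], [-0.1117, 0.025, 0], [-0.1282, 0.0287, 0], [-0.1459, 0.0326, 0], [-0.1647, 0.0368, 0], [-0.1847, 0.0413, 0], [-0.2058, 0.046, 0], [-0.228, 0.051, 0]], grip=[1, 1, 1, 1, 1, 1, 1, 1, 1, 1, 1, 1, 1, 1, 1, 1, 1, 1, 1, 1])

```text
clock: 20.42
tool_pos: [0.5176, -0.0079, 0.2723]
eef_rot: [0.776, 0.631, 0.0, 0.0]
contact_force: [1.2, -0.3, -4.3]
opening: 0.244
finger_force: 49.9
```

Emit:
jog_arm(turn=[[0, 0, 0.001], [0, 0, 0.002], [0, 0, 0.003], [0, 0, 0.004], [0, 0, 0.005], [0, 0, 0.006], [0, 0, 0.007], [0, 0, 0.008], [0, 0, 0.009], [0, 0, 0.01], [0, 0, 0.011], [0, 0, 0.012], [0, 0, 0.013], [0, 0, 0.014], [0, 0, 0.015], [0, 0, 0.016], [0, 0, 0.017], [0, 0, 0.017], [0, 0, 0.017], [0, 0, 0.017]], translation=[[-0.0222, 0.005, 0], [-0.0433, 0.0097, 0], [-0.0633, 0.0142, 0], [-0.0821, 0.0184, 0], [-0.0998, 0.0223, 0], [-0.1163, 0.026, 0], [-0.1317, 0.0295, 0], [-0.1459, 0.0326, 0], [-0.159, 0.0356, 0], [-0.171, 0.0382, 0], [-0.1818, 0.0407, 0], [-0.1915, 0.0428, 0], [-0.2001, 0.0448, 0], [-0.2075, 0.0464, 0], [-0.2137, 0.0478, 0], [-0.2189, 0.049, 0], [-0.2229, 0.0499, 0], [-0.2257, 0.0505, 0], [-0.2274, 0.0509, 0], [-0.228, 0.051, 0]], grip=[1, 1, 1, 1, 1, 1, 1, 1, 1, 1, 1, 1, 1, 1, 1, 1, 1, 1, 1, 1])

```text
clock: 22.92
tool_pos: [0.5213, -0.24, 0.2722]
eef_rot: [0.781, 0.624, 0.0, -0.0]
contact_force: [-0.5, -0.4, -4.8]
opening: 0.249
finger_force: 49.9
```

```bash
python3 - <<'E'
from h import *
s=r.get_state();print(s["clock"],s["tool_pos"],s["eef_rot"],s["contact_force"],s["moment"])
V={}
for c in ("wrist","scene","side"):
    p=cams.camera_params(c);im=cams.snapshot(c)[:,:,::-1].copy();cv2.imwrite(f"pics/{c}8.png",im);V[c]=(c,im,p)
np.save("w8.npy",V["wrist"][2],allow_pickle=True)
de=box(.16,.13,.115)
for k in (["wrist"],["scene"],["side"],["wrist","scene","side"]): print(k,np.round(fit([V[c] for c in k],de,(.5214,-.24,-.22)),4))
P=s["tool_pos"]; z0=P[2]-.12
t=np.linspace(-.035,.005,40); rim=np.r_[np.c_[t,t*0+.026,t*0+z0+.026],np.c_[t,t*0-.026,t*0+z0+.026],np.c_[t[:30]*0-.035,np.linspace(-.026,.026,30),t[:30]*0+z0+.026]]
fr=np.c_[np.full(40,.035),np.linspace(-.026,.026,40),np.full(40,z0)]
pm=np.r_[rim,fr]
f=fit([V["wrist"]],pm,(P[0],P[1],-.222),dx=.006,dyaw=.06);print("pan",np.round(f,4))
for c in("scene","side"): print("pan",c,np.round(fit([V[c]],np.r_[rim,box(.07,.052,z0)],(P[0],P[1],-.222),dx=.006,dyaw=.06),4))
c,im,p=V["wrist"]; im=cv2.resize(im,None,fx=4,fy=4,interpolation=3)
for pts,col in ((R.from_euler("z",-.222).apply(pm)+[P[0],P[1],0],(0,255,0)),(R.from_euler("z",-.222).apply(box(.16,.13,.115,200))+[.5214,-.24,0],(0,0,255)),(R.from_euler("z",-.222).apply(np.r_[box(.088,.07,.123,80),box(.072,.054,.115,80)])+[.5214,-.24,0],(255,0,255))):
    for u,v in project(c,pts,p)*4+1.5: cv2.circle(im,(int(u),int(v)),1,col,-1)
x,y=(project(c,[.5214,-.24,.115],p)[0]*4).astype(int)
cv2.imwrite("pics/ov8.png",im[max(0,y-330):y+250,x-400:x+400])
E
```

```text
22.925 [ 0.52126163 -0.23996734  0.27223249] [ 7.81029952e-01  6.24493566e-01  1.72270641e-05 -5.52399148e-06] [-0.47612824 -0.44749419 -4.80982129] [-0.01920366 -0.10239025  0.00687082]
['wrist'] [  0.5215  -0.24    -0.2193 103.3489]
['scene'] [  0.5227  -0.2409  -0.218  103.8626]
['side'] [ 0.521  -0.2416 -0.2202 86.706 ]
['wrist', 'scene', 'side'] [ 0.5216 -0.2405 -0.2185 97.183 ]
pan [ 0.5229 -0.2398 -0.219  75.1223]
pan scene [ 0.5203 -0.2423 -0.1664 75.8562]
pan side [ 0.5202 -0.2458 -0.2503 53.4408]
```

View pics/ov8.png

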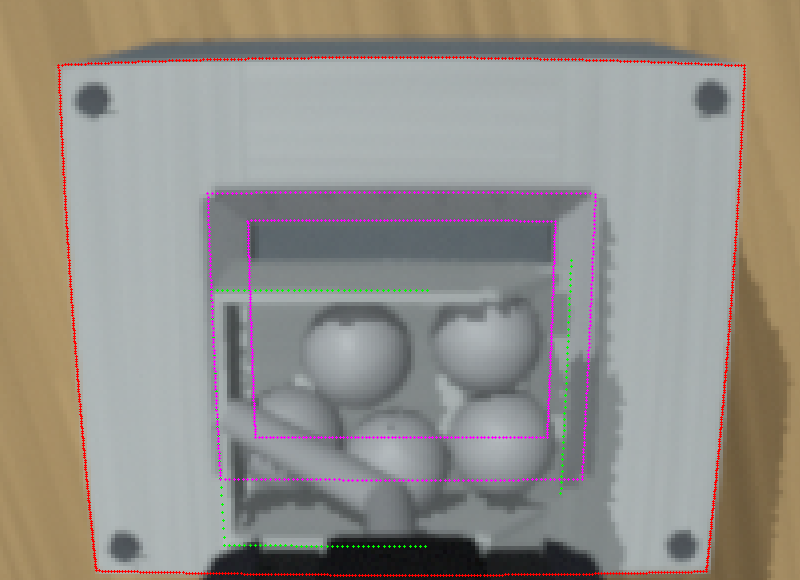

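All five balls are in the pan. The opening outline (magenta) fits. The pan sits about 1.4 mm towards +x relative to the opening, so I correct by 1.2 mm and lower into the collar.

Emit:
jog_arm(turn=[[0, 0, 0], [0, 0, 0], [0, 0, 0], [0, 0, 0], [0, 0, 0], [0, 0, 0], [0, 0, 0], [0, 0, 0], [0, 0, 0], [0, 0, 0], [0, 0, 0], [0, 0, 0]], translation=[[0, -0.0005, 0.001], [0, -0.0012, 0.004], [0, -0.0012, 0.008], [0, -0.0012, 0.013], [0, -0.0012, 0.018], [0, -0.0012, 0.023], [0, -0.0012, 0.027], [0, -0.0012, 0.031], [0, -0.0012, 0.034], [0, -0.0012, 0.036], [0, -0.0012, 0.037], [0, -0.0012, 0.037]], grip=[1, 1, 1, 1, 1, 1, 1, 1, 1, 1, 1, 1])

```text
clock: 24.58
tool_pos: [0.5203, -0.2398, 0.2354]
eef_rot: [0.781, 0.624, 0.0, 0.0]
contact_force: [0.6, -1.1, -3.0]
opening: 0.245
finger_force: 49.9
```

Emit:
jog_arm(turn=[[0, 0, 0], [0, 0, 0], [0, 0, 0], [0, 0, 0]], translation=[[0, 0, 0.001], [0, 0, 0.003], [0, 0, 0.004], [0, 0, 0.005]], grip=[1, 1, 1, 1])

```text
clock: 25.08
tool_pos: [0.5206, -0.2398, 0.2303]
eef_rot: [0.781, 0.624, 0.0, 0.0]
contact_force: [2.0, 0.0, -1.9]
opening: 0.247
finger_force: 49.9
```

```bash
python3 - <<'E'
from h import *
s=r.get_state();print(s["clock"],s["tool_pos"],s["eef_rot"],s["contact_force"],s["moment"])
T=R.from_quat(s["eef_rot"]);print("tool force",T.inv().apply(s["contact_force"]),"tool moment",T.inv().apply(s["moment"]))
E
```

```text
25.075 [ 0.52060839 -0.23982194  0.23034735] [7.81056414e-01 6.24460153e-01 4.04800184e-04 4.82145077e-04] [ 1.98717365  0.00352111 -1.90345785] [-0.212948   -0.58373497  0.09066716]
tool force [0.44075167 1.93527092 1.90590864] tool moment [-0.61628724 -0.07913248 -0.09078544]
```

Light contact pushes the scoop towards +x, so I over-corrected. Giving back 0.8 mm and continuing.

Emit:
jog_arm(turn=[[0, 0, 0], [0, 0, 0], [0, 0, 0], [0, 0, 0], [0, 0, 0], [0, 0, 0]], translation=[[0, 0.0008, 0], [0, 0.0008, 0], [0, 0.0008, 0.001], [0, 0.0008, 0.002], [0, 0.0008, 0.003], [0, 0.0008, 0.004]], grip=[1, 1, 1, 1, 1, 1])

```text
clock: 25.82
tool_pos: [0.5208, -0.2399, 0.2261]
eef_rot: [0.781, 0.624, -0.0, -0.0]
contact_force: [0.3, -1.0, -3.0]
opening: 0.246
finger_force: 49.9
```

```bash
python3 - <<'E'
from h import *
s=r.get_state();T=R.from_quat(s["eef_rot"]);print(s["tool_pos"],"tool force",T.inv().apply(s["contact_force"]),"tool moment",T.inv().apply(s["moment"]))
E
```

```text
[ 0.52078096 -0.23993886  0.22611478] tool force [-0.9306622   0.5407488   2.95802306] tool moment [-0.34008863 -0.06931564  0.00542204]
```

Emit:
jog_arm(turn=[[0, 0, 0], [0, 0, 0], [0, 0, 0], [0, 0, 0], [0, 0, 0], [0, 0, 0], [0, 0, 0]], translation=[[0, 0.0003, 0.001], [0, 0.0003, 0.003], [0, 0.0003, 0.005], [0, 0.0003, 0.007], [0, 0.0003, 0.009], [0, 0.0003, 0.01], [0, 0.0003, 0.01]], grip=[1, 1, 1, 1, 1, 1, 1])

```text
clock: 26.7
tool_pos: [0.521, -0.24, 0.2161]
eef_rot: [0.781, 0.624, -0.0, -0.0]
contact_force: [0.4, 0.2, -3.9]
opening: 0.245
finger_force: 49.9
```

```bash
python3 - <<'E'
from h import *
s=r.get_state();T=R.from_quat(s["eef_rot"]);print(s["tool_pos"],"tool force",T.inv().apply(s["contact_force"]),"tool moment",T.inv().apply(s["moment"]))
E
```

```text
[ 0.52102816 -0.23998256  0.21612067] tool force [0.25439969 0.39756797 3.94952628] tool moment [-0.0903488   0.00090087 -0.00845274]
```

The scoop hangs free (force equals the load). Continuing to the final depth.

Emit:
jog_arm(turn=[[0, 0, 0], [0, 0, 0], [0, 0, 0], [0, 0, 0], [0, 0, 0], [0, 0, 0], [0, 0, 0], [0, 0, 0], [0, 0, 0], [0, 0, 0], [0, 0, 0], [0, 0, 0], [0, 0, 0], [0, 0, 0], [0, 0, 0], [0, 0, 0]], translation=[[0, 0, 0.001], [0, 0, 0.003], [0, 0, 0.006], [0, 0, 0.009], [0, 0, 0.013], [0, 0, 0.017], [0, 0, 0.021], [0, 0, 0.025], [0, 0, 0.029], [0, 0, 0.032], [0, 0, 0.035], [0, 0, 0.037], [0, 0, 0.038], [0, 0, 0.038], [0, 0, 0.038], [0, 0, 0.038]], grip=[1, 1, 1, 1, 1, 1, 1, 1, 1, 1, 1, 1, 1, 1, 1, 1])

```text
clock: 28.7
tool_pos: [0.5212, -0.24, 0.1783]
eef_rot: [0.781, 0.624, 0.0, 0.0]
contact_force: [0.2, -0.4, -4.6]
opening: 0.245
finger_force: 49.9
```

```bash
python3 - <<'E'
from h import *
s=r.get_state();T=R.from_quat(s["eef_rot"]);print(s["tool_pos"],"tool force",T.inv().apply(s["contact_force"]),"tool moment",T.inv().apply(s["moment"]))
w=cams.snapshot("wrist")[:,:,::-1];d=cams.snapshot("side")[:,:,::-1]
a=cv2.resize(w[150:350,220:430],None,fx=2.5,fy=2.5,interpolation=3)[:500,:420]
b=cv2.resize(d[90:250,290:450],(380,380));b=np.vstack([b,np.zeros((120,380,3),np.uint8)])
cv2.imwrite("pics/fin.png",np.hstack([a,b]))
E
```

```text
[ 0.52122227 -0.2400114   0.17832838] tool force [-0.33452123  0.3304857   4.6182217 ] tool moment [-0.05934414 -0.03822162 -0.01475274]
```

View pics/fin.png

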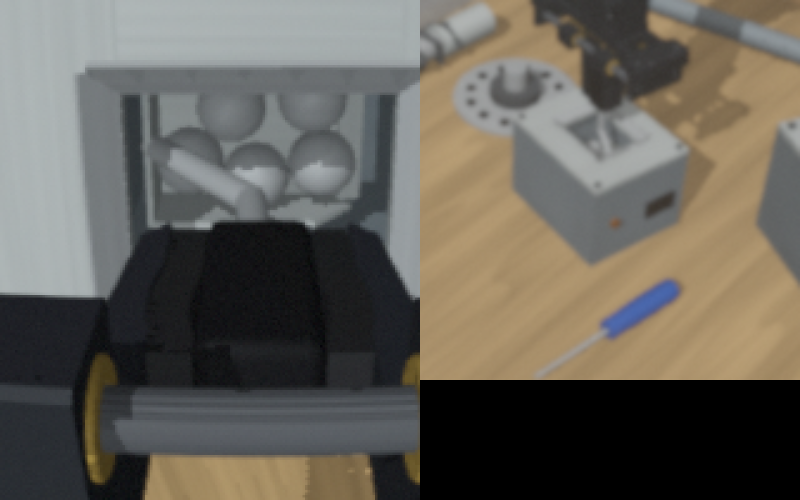

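The pan is below the cover plate and holds all five balls (left view (190..320, 105..175)). The rod stands clear of the opening's sides, and the force reading matches the free load. Handing in.

```bash
python3 -c "
from plant import r
print(r.finish_job())"
```

```text
the job is handed in; nothing more can be done
None
```

I handed the job in at about 29 s: the scoop holds all five balls, with the whole pan below the demagnetiser's cover plate, and it hangs upright and free from the gripper. No verdict came back.

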